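# Feed a heatsink out of the lever feeder

## Robot

A 6-joint arm with a two-finger parallel gripper is mounted at the origin on the work surface. World frame = base frame: x ahead of the robot, y to its left, z up, the work surface at z = 0. Lengths are in m, angles in rad, forces in N, time in s.
With the tool pointing down it reaches from about 0.375 to 0.975 m from the base axis. Payload 3.8 kg.
Tool frame: the origin (TCP) lies on the centre line of the jaws, within the pads' length; the fingertips stand 19 mm ahead of it and the grasp point (between the pads) is the TCP (robot.tip_reach is the distance from the TCP to the fingertips, in m); z points along the fingers, y is the line along which they close (so a half turn about z gives the same grasp; the last joint's range is limited). The gripper opens to 88 mm and grips with 3 to 60 N. Pads are 18 mm wide; open, the fingers measure 123 mm over their backs; the gripper's body (75 mm by 187 mm) begins 45 mm behind the grasp point.
Start: joints at [1.206, 0.264, 1.604, -0, 1.274, -0.037], TCP at [0.217, 0.639, 0.258] pointing down, gripper open.
Joint ranges: [-2.63, 2.63], [-0.94, 2.18], [0.31, 2.57], [-1.31, 4.45], [0, 2.66], [-2.55, 2.55]. Speed limits (rad/s): [2.57, 2.57, 3.14, 3.14, 3.14, 3.14].

## Interface

Orientations are given as [roll, pitch, yaw] about the fixed x, y, z axes, in that order (R = Rz(yaw) Ry(pitch) Rx(roll)).
In Python, from bench import robot gives the robot as it stands.
- The arm moves only by the tool step_arm, never from a script. Its argument "motion" is a list of rows, each a list of 6 numbers: the shift along the tool's x, y, z in units of 0.75 m (1.0 is 0.75 m), then the turn, a rotation vector about the tool's x, y, z in units of 8 degrees (1.0 is 8 degrees). A call has 1 to 12 rows; each row shifts and turns the commanded pose from where the row before left it, along the tool's axes as they then stand; what a row does not reach is not made up. A row lasts 1/8 s, in which the tool goes at most 62.5 mm and 10.7 degrees, less where a joint would pass 70% of its speed; a pose out of reach is approached as far as the arm can. A call with a number of a shift or a turn outside -1 to 1 is refused whole. A call with a gripper value outside its range is refused whole. "grip" is the closure, from 0 (fully open) to 1 (shut), set as the call begins (left out, the last holds). The fingers move at their own pace and stop on an object; "grip_force" is the grip in N (left out, the last holds). Time passes only in rows, so rows that do not move let the fingers close. It gives the time, the measured TCP pose, the force, the opening and the grip force at its end, in the units of the state.
- robot.sense(): the state, without advancing time (a new reading comes with each control period).
- robot.camera(name): name is "scene" or "top" or "wrist"; returns the picture (384x512x3 uint8, blue, green, red); there is no depth.
- robot.calibration(name): a dict with "fx", "fy", "cx", "cy" (pixels), "world_from_camera" (4x4, takes a point from camera to world coordinates). Camera axes: x right, y down, z forward; pixel columns grow to the right and rows downward; lengths in m; the calibration is good to about 2 mm. A picture is of the moment at which its call begins: read the wrist's pose just before it. calibration takes no time and is no camera call; for the wrist camera it gives the pose at the moment of the call.
- robot.close_job(): hands the job in; it is judged then, once.
The state is a dict: "t": time; "joint_positions": joint angles; "joint_velocities": joint speeds; "tau": joint torques, N m; "position": TCP position; "ee_rot": TCP orientation; "wrist_force": force on the tool from outside, world axes, zero at the start; "moment": the same for the moment, N m; "gripper_width": finger opening in m; "grasp_force": force on a finger pad.
Only numpy, scipy, OpenCV 4.12 (cv2) and the standard library are available. Lean on these libraries where they do the work, as an engineer would, in place of code of your own. Each camera call takes 0.05 s, during which the arm holds its last target. There are 200 camera calls.

## Task

Feed the waiting heatsink out of the bench feeder: first slide the gate by its tab until its window is centred on the feed channel, then swing the sprung advance lever all the way to its stop, so that the pusher drives the heatsink out through the gate onto the front end of the deck, and release the lever so that it springs back to rest. Leave the gate open there, do not touch the heatsink with the gripper, and leave the things standing around the feeder where they are.

Things in the scene. Friction and masses are not known exactly. Their poses are not given: they have to be found in the camera images.
- feeder: Bench feeder fixed to the table. Origin on the table under mid-gate; -x is its front (robot side), +y left. Aluminium deck 20 mm high, 100 mm wide, x -130 to +230 mm. Behind the gate (plane x = 0): channel, walls 50 mm high, 54 mm apart. Before it: open outfeed, lips 10 mm high, end lip at x -127. Grey gear case 90 x 70 x 45 mm at x 80, y -78 carries the lever.
- channel_mark (a point): Point on the engraved centre line of the outfeed, on the deck's top (feeder frame -35, 0, 20 mm): the channel's centre in y.
- light_bar (a point): Middle of the front lower edge of the white light bar over the gate, part of the feeder: it fills feeder x -18 to +47, y -105 to +125, z 176 to 201 mm, on 14 mm posts at x 20, y 115 and -90 mm. A vertical gripper does not fit over the gate's tab.
- gate (a joint): Slide of the steel gate plate along feeder +y, 0 to 0.110 m, 2 N friction, stays put. Plate 6 mm thick, 172 mm long, top at z 74 mm; window 70 mm wide, black tab above the window's middle. Starts closed at 0 to 0.045 (window to -y). Window centred on the channel at 0.075; short of or beyond it the plate blocks the heatsink.
- gate_tab (a point): Grip point of the gate's tab: flat black bar 24 mm wide (feeder y), 12 thick, 58 long, rising from the gate's top bar and leaning 35 degrees from vertical to the front. Point 38 mm from its root, 20 mm from its end; feeder x -22, z 99 mm, y = gate - 0.075 m. Pinch the 24 mm width along y, tool tilted about 35 degrees (fingers pointing down and away from the front).
- lever (a joint): Hinge of the sprung advance lever, vertical axis: 0 at rest, 0.85 rad at its stop; grows as the knob is pulled to the front (-x), clockwise from above. 3 N at the knob at rest, 9 N at the stop; springs back by itself. Geared to the pusher (105 mm to the front at the stop). Cannot reach its stop while the gate blocks the heatsink.
- lever_knob (a point): Centre of the top of the lever's black upright knob, 22 mm in diameter, its top at z 115 mm, standing 51 mm above the lever bar (bar top at z 64 mm). At rest in the feeder frame at x +108, y -209 mm; at the stop x +2, y -196 mm.
- lever_pivot (a point): Lever's axis, at feeder x +70, y -85 mm, z 66 mm; the knob's axis is 130 mm from it.
- heatsink: Dark finned heatsink 70 x 50 x 28 mm (x, y, z), 0.1 to 0.2 kg, loose on the deck in the channel between gate and pusher, its centre about 45 mm behind the gate. Origin: centre of its underside. Fed out, its centre lies about 52 mm in front of the gate.
- solder_spool: Bystander: metal spool 64 mm in diameter, 60 mm high, standing to the right (-y) of the feeder. Origin: centre of underside.
- flux_bottle: Bystander: amber bottle 50 mm in diameter, 110 mm high, standing to the left (+y) of the feeder. Origin: centre of underside.
- parts_bin: Bystander: open grey bin 120 x 90 x 50 mm, standing to the left (+y) of the feeder. Origin: centre of underside.

How it is judged:
By the outcome, as a careful person would: the job done as asked, in the order asked, and still so for the second after the job is handed in, with the robot touching nothing.
It also fails if it takes over 48 s, if anything falls off the work surface, if the arm or the gripper's body presses on something with over 40 N, if the wrist force passes 120 N, or if a joint passes its speed limit or range.

## Working session

There is one attempt and no reset: what is moved stays moved. The work goes in short steps, Python scripts to look and compute and a tool call to move; the robot and the scene stay as the last step left them, time stands still between calls to the robot, and variables do not carry over. Pictures are saved under pics/ and viewed, at most 10 in all, crops included, and the job is handed in when it is done.

Besides the shell and the picture viewer there is one more tool, called after "Emit:" as name(argument=value, ...) on one line, values as JSON. step_arm: Moves the arm, as the interface text tells. Shifts and turns lie within -1 to 1; 1 stands for 0.75 m of shift or 8 degrees of turn. Its arguments: {"type":"object","properties":{"motion":{"type":"array"},"grip":{"type":"number"},"grip_force":{"type":"number"}},"required":["motion"]}

```bash
mkdir -p pics; ls; python3 - <<'E'
from bench import robot
import cv2, numpy as np
for n in ("scene","top"):
    cv2.imwrite(f"pics/{n}0.png",robot.camera(n)); c=robot.calibration(n); print(n,c['fx'],c['fy'],c['cx'],c['cy'],np.round(c['world_from_camera'],3).tolist())
s=robot.sense(); print(s['t'],s['position'],s['ee_rot'],s['gripper_width'],robot.tip_reach)
E
```

```text
pics
scene 464.6243153614079 464.6243153614079 260.60120681868176 187.80117687545416 [[-0.473, 0.681, -0.56, 1.247], [0.881, 0.371, -0.293, 0.441], [0.008, -0.632, -0.775, 1.024], [0.0, 0.0, 0.0, 1.0]]
top 476.8672290370274 476.8672290370274 259.82517739723664 187.3551978768328 [[-0.018, -0.998, 0.067, 0.476], [-1.0, 0.018, -0.004, 0.096], [0.002, -0.067, -0.998, 1.294], [0.0, 0.0, 0.0, 1.0]]
0.1 [0.21710825 0.63847289 0.25650966] [-3.13955527e+00 -7.59749381e-05  2.81376597e+00] 0.08791046202947268 0.019
```

View pics/scene0.png

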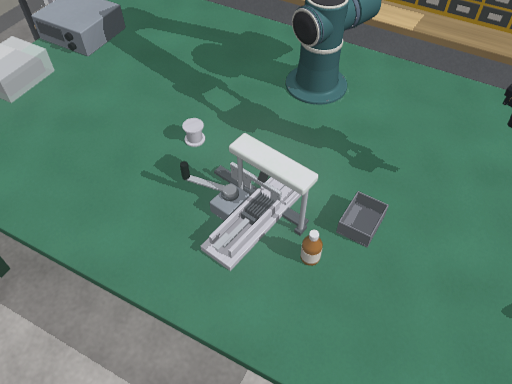

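View pics/top0.png

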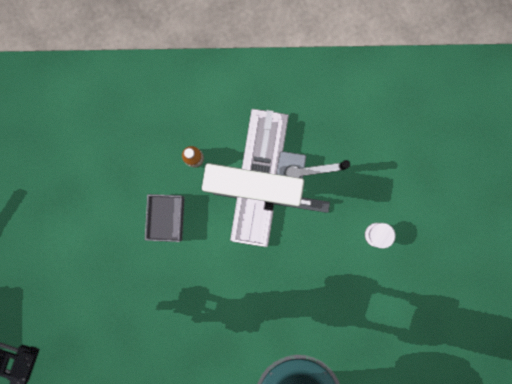

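The scene view shows the feeder, with the white light bar from about (275,160), the knob at (185,170), the spool at (194,132), the bottle at (311,247) and the bin at (362,218). In the top view the light bar is at (253,185), the knob at (345,165), the tab at (269,206) and the deck front edge at (251,243).

```bash
cat > h.py <<'E'
import numpy as np, cv2
from bench import robot
def ray(n,uv,c=None):
    c=c or robot.calibration(n); T=np.array(c['world_from_camera'])
    d=T[:3,:3]@np.array([(uv[0]-c['cx'])/c['fx'],(uv[1]-c['cy'])/c['fy'],1]); return T[:3,3],d/np.linalg.norm(d)
def plane(n,uv,z,c=None):
    o,d=ray(n,uv,c); return o+d*(z-o[2])/d[2]
def cross(r1,r2):
    (o1,d1),(o2,d2)=r1,r2
    s=np.linalg.lstsq(np.c_[d1,-d2],o2-o1,rcond=None)[0]; a,b=o1+s[0]*d1,o2+s[1]*d2
    return (a+b)/2,np.linalg.norm(a-b)
def proj(n,p,c=None):
    c=c or robot.calibration(n); q=np.linalg.inv(np.array(c['world_from_camera']))@np.r_[p,1]
    return np.array([c['fx']*q[0]/q[2]+c['cx'],c['fy']*q[1]/q[2]+c['cy']])
E
python3 - <<'E'
from h import *
t=cv2.imread('pics/top0.png'); s=cv2.imread('pics/scene0.png')
a=cv2.resize(t[100:255,180:400],None,fx=3.6,fy=3.6,interpolation=cv2.INTER_CUBIC); cv2.imwrite('pics/tz.png',a)
b=cv2.resize(s[115:275,170:330],None,fx=3.7,fy=3.7,interpolation=cv2.INTER_CUBIC); cv2.imwrite('pics/sz.png',b)
for n,im,box in(('top',t,(180,100,400,255)),('scene',s,(170,115,330,275))):
    h=cv2.cvtColor(im,cv2.COLOR_BGR2HSV); m=((h[...,1]<60)&(h[...,2]>205)).astype(np.uint8)
    mm=np.zeros_like(m); x0,y0,x1,y1=box; mm[y0:y1,x0:x1]=m[y0:y1,x0:x1]
    for c in cv2.findContours(mm,0,2)[0]:
        if cv2.contourArea(c)>60: print(n,cv2.contourArea(c),np.round(cv2.boxPoints(cv2.minAreaRect(c)),1).tolist())
    k=(im.max(2)<40).astype(np.uint8); mm[:]=0; mm[y0:y1,x0:x1]=k[y0:y1,x0:x1]
    N,_,st,ce=cv2.connectedComponentsWithStats(mm)
    for i in range(1,N):
        if st[i,4]>12: print(' dark',st[i].tolist(),ce[i].round(1))
E
```

```text
top 521.0 [[366.0, 224.0], [393.0, 224.0], [393.0, 247.0], [366.0, 247.0]]
top 71.0 [[312.79998779296875, 167.6999969482422], [336.8999938964844, 164.3000030517578], [337.5, 168.8000030517578], [313.5, 172.1999969482422]]
top 5495.5 [[179.8000030517578, 196.3000030517578], [261.1000061035156, 99.0999984741211], [335.20001220703125, 161.0], [253.89999389648438, 258.29998779296875]]
 dark [340, 161, 9, 9, 55] [344.1 164.8]
 dark [265, 203, 8, 6, 42] [268.8 205.6]
scene 76.0 [[229.1999969482422, 249.3000030517578], [268.5, 208.60000610351562], [270.29998779296875, 210.3000030517578], [231.0, 251.0]]
scene 72.0 [[210.0, 236.0], [246.5, 199.5], [248.0, 201.0], [211.5, 237.5]]
scene 1612.5 [[228.60000610351562, 147.5], [238.89999389648438, 129.39999389648438], [318.29998779296875, 174.6999969482422], [308.0, 192.8000030517578]]
```

View pics/tz.png

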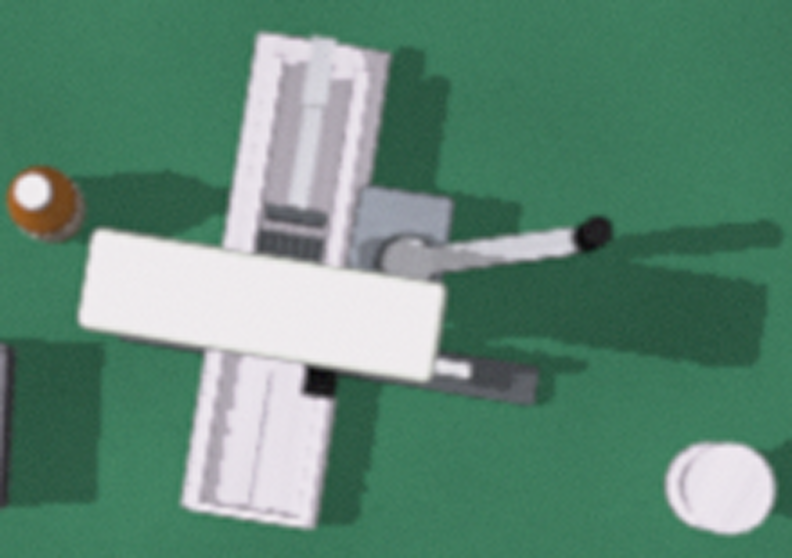

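View pics/sz.png

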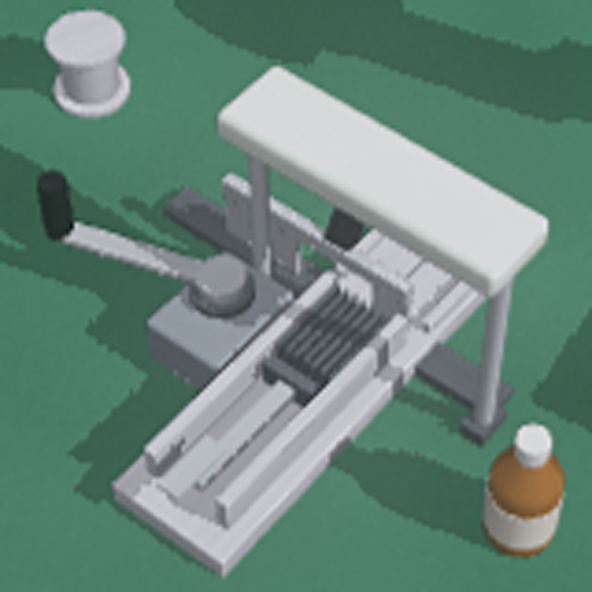

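The top crop gives sharp bar corners at (93,229), (445,284), (433,382) and (80,327), deck front corners at (182,507) and (314,527), and the knob top at (593,235). The scene crop gives bar corners at (220,115), (275,66), (547,220) and (492,280), and the knob top at (52,178).

```bash
cat >> h.py <<'E'
def fit(P,F):  # 2D rigid feeder->world
    P,F=np.array(P)[:,:2],np.array(F); a,b=P.mean(0),F.mean(0)
    H=((F-b)[:,0]+1j*(F-b)[:,1]); G=((P-a)[:,0]+1j*(P-a)[:,1]); th=np.angle((G*H.conj()).sum())
    R=np.array([[np.cos(th),-np.sin(th)],[np.sin(th),np.cos(th)]]); return th,R,a-R@b,P-(F@R.T+(a-R@b))
E
python3 - <<'E'
from h import *
T=lambda u,v:np.array([u/3.6+180-.36,v/3.6+100-.36]); S=lambda u,v:np.array([u/3.7+170-.36,v/3.7+115-.36])
names=['r+y','r-y','f-y','f+y']
F=[(.047,.125),(.047,-.105),(-.018,-.105),(-.018,.125)]
tp=[T(93,229),T(445,284),T(433,382),T(80,327)]; sc=[S(492,280),S(220,115),S(275,66),S(547,220)]
for n,a,b in zip(names,tp,sc): p,e=cross(ray('top',a),ray('scene',b)); print(n,p.round(4),e.round(4))
th,R,o,r=fit([plane('top',a,.201) for a in tp],F); print('bar',np.degrees(th),o.round(4),r.round(4).tolist())
d=[plane('top',T(182,507),.03),plane('top',T(314,527),.03)]; print(d)
print('feeder coords of deck front', [(R.T@(x[:2]-o)).round(4) for x in d])
for z in(.02,):print('line',[(R.T@(plane('top',T(*q),z)[:2]-o)).round(4) for q in((270,375),(252,500))])
p,e=cross(ray('top',T(594,230)),ray('scene',S(52,178))); print('knob',p,e,R.T@(p[:2]-o), 'expected world',R@[.108,-.209]+o)
print('tab end px->z.115', R.T@(plane('top',T(320,380),.116)[:2]-o))
for n,q,z in(('spool',T(728,487),.06),('bottle',T(33,190),.11)): print(n,plane('top',q,z),R.T@(plane('top',q,z)[:2]-o))
b=plane('top',(165,218),.05);print('bin',b,R.T@(b[:2]-o))
E
```

```text
r+y [0.6081 0.2159 0.1945] 0.0014
r-y [ 0.5673 -0.0075  0.1945] 0.0041
f-y [0.505  0.0006 0.1907] 0.0023
f+y [0.545  0.2253 0.1926] 0.001
bar -9.792035930281363 [0.5401 0.1007] [[-0.0006, -0.0001], [-0.0009, 0.0021], [0.0007, 0.0002], [0.0007, -0.0022]]
[array([0.42156178, 0.17161597, 0.03      ]), array([0.40524307, 0.07521652, 0.03      ])]
feeder coords of deck front [array([-0.1288,  0.0497]), array([-0.1285, -0.048 ])]
line [array([-0.0232,  0.0009]), array([-0.1164, -0.    ])]
knob [ 0.61103386 -0.12176477  0.11308359] 0.0014339235733146624 [ 0.10777815 -0.20715424] expected world [ 0.61093857 -0.12362137]
tab end px->z.115 [-0.02426428 -0.0347609 ]
spool [ 0.43000372 -0.22131702  0.06      ] [-0.05368356 -0.33604441]
bottle [0.64588895 0.26720454 0.11      ] [0.07597246 0.18207629]
bin [0.48368467 0.33922427 0.05      ] [-0.09611733  0.2254603 ]
```

```bash
cat >> h.py <<'E'
from scipy.spatial.transform import Rotation as Ro
O,TH=np.array([.5401,.1007]),np.radians(-9.8)
Rf=Ro.from_euler('z',TH).as_matrix()
W=lambda f:np.r_[O,0]+Rf@np.array(f,float)
Fd=lambda w:Rf.T@(np.array(w)-np.r_[O,0])
def tgt(f,tilt): # feeder point, tilt deg; tool y = feeder y
    return W(f),Ro.from_euler('z',TH)*Ro.from_euler('y',-np.radians(tilt))*Ro.from_euler('x',np.pi)*Ro.from_euler('z',np.pi)
def delta(f,tilt):
    s=robot.sense(); p,R=tgt(f,tilt); C=Ro.from_euler('xyz',s['ee_rot'])
    rv=(C.inv()*R).as_rotvec(); 
    print('turn units',(np.degrees(rv)/8).round(2),' shift units, in current tool',(C.inv().apply(p-s['position'])/.75).round(4),' in final tool',(R.inv().apply(p-s['position'])/.75).round(4),'dist',np.linalg.norm(p-s['position']).round(4))
def st():
    s=robot.sense(); C=Ro.from_euler('xyz',s['ee_rot']).as_matrix()
    print(s['t'],'feeder',Fd(s['position']).round(4),'tool xyz in feeder',(Rf.T@C).round(2).tolist(),'F',np.round(s['wrist_force'],1),'w',round(s['gripper_width'],4),'g',round(s['grasp_force'],1),'q',np.round(s['joint_positions'],2))
E
python3 - <<'E'
from h import *
st(); delta([-.13,-.03,.28],0); delta([-.13,-.03,.28],38)
c=np.array(robot.calibration('wrist')['world_from_camera']);s=robot.sense();C=Ro.from_euler('xyz',s['ee_rot']).as_matrix()
print('cam in tool',C.T@(c[:3,3]-s['position']),(C.T@c[:3,:3]).round(2))
E
```

```text
0.1 feeder [-0.4098  0.4749  0.2565] tool xyz in feeder [[-0.99, 0.16, -0.0], [0.16, 0.99, -0.0], [0.0, -0.0, -1.0]] F [ 0.7 -0.8  0.2] w 0.0879 g 0.0 q [ 1.21  0.26  1.61  0.    1.27 -0.04]
turn units [-0.01 -0.   -1.12]  shift units, in current tool [-0.4736 -0.6068 -0.0301]  in final tool [-0.3731 -0.6733 -0.0313] dist 0.5778
turn units [-0.39 -4.74 -1.08]  shift units, in current tool [-0.4736 -0.6068 -0.0301]  in final tool [-0.3133 -0.6733  0.205 ] dist 0.5778
cam in tool [ 0.06541435  0.00072152 -0.12727837] [[ 0.   -0.97 -0.26]
 [ 1.    0.   -0.  ]
 [ 0.   -0.26  0.97]]
```

Emit:
step_arm(motion=[[0,0,0,0,0,-0.56],[0,0,0,0,0,-0.56],[-0.037,-0.067,-0.003,0,0,0],[-0.037,-0.067,-0.003,0,0,0],[-0.037,-0.067,-0.003,0,0,0],[-0.037,-0.067,-0.003,0,0,0],[-0.037,-0.067,-0.003,0,0,0],[-0.037,-0.067,-0.003,0,0,0],[-0.037,-0.067,-0.003,0,0,0],[-0.037,-0.067,-0.003,0,0,0],[-0.037,-0.067,-0.003,0,0,0],[-0.037,-0.067,-0.003,0,0,0]], grip=0)

```text
t: 1.6
position: [0.405, 0.0948, 0.2801]
ee_rot: [3.141, 0.0, 2.97]
wrist_force: [0.5, 0.2, -0.1]
gripper_width: 0.0882
grasp_force: 0.0
```

Emit:
step_arm(motion=[[0,0,0,0,-0.95,0],[0,0,0,0,-0.95,0],[0,0,0,0,-0.95,0],[0,0,0,0,-0.95,0],[0,0,0,0,-0.95,0],[0,0,0,0,0,0],[0,0,0,0,0,0]])

```text
t: 2.48
position: [0.4052, 0.0968, 0.2807]
ee_rot: [3.141, 0.662, 2.97]
wrist_force: [0.3, -0.0, 0.6]
gripper_width: 0.088
grasp_force: 0.0
```

```bash
python3 - <<'E'
from h import *
import json
st(); c=robot.calibration('wrist'); im=robot.camera('wrist'); cv2.imwrite('pics/w1.png',im); np.save('c1.npy',c,allow_pickle=True)
delta([-.13,-.03,.28],38)
E
```

```text
2.475 feeder [-0.1323 -0.0268  0.2807] tool xyz in feeder [[-0.79, -0.0, 0.61], [0.0, 1.0, 0.0], [-0.61, 0.0, -0.79]] F [ 0.3 -0.   0.6] w 0.088 g 0.0 q [ 0.45 -0.64  2.44 -0.5   0.84 -0.71]
turn units [ 0.   -0.   -0.01]  shift units, in current tool [-0.0009 -0.0043  0.0027]  in final tool [-0.0009 -0.0043  0.0027] dist 0.0039
```

View pics/w1.png

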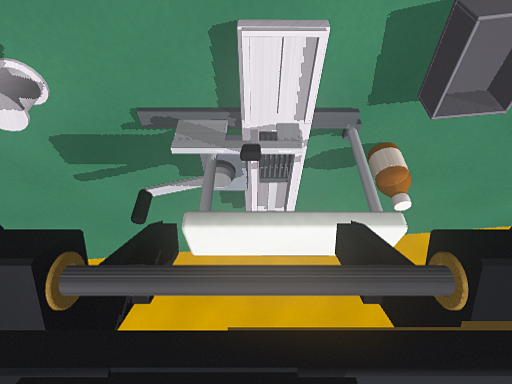

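The wrist view shows the black tab end at (251,152), the engraved centre line at about x=281, row 25 to 115, and the window opening at (279,133). The fingers are at the bottom of the picture.

```bash
python3 - <<'E'
from h import *
im=cv2.imread('pics/w1.png'); c=np.load('c1.npy',allow_pickle=True).item()
m=(im.max(2)<60).astype(np.uint8); mm=np.zeros_like(m); mm[140:165,230:275]=m[140:165,230:275]
N,_,s,ce=cv2.connectedComponentsWithStats(mm)
for i in range(1,N):
  if s[i,4]>20:print(s[i],ce[i])
for z in(.105,.115): print(Fd(plane('w',(251,152),z,c)))
for q in((284,30),(280,110)): print('line',Fd(plane('w',q,.02,c)))
delta([-.07,-.035,.165],38)
E
```

```text
[240 145  20  16 202] [249.53960396 151.12871287]
[-0.02789999 -0.03230183  0.105     ]
[-0.03781044 -0.03203797  0.115     ]
line [-0.12563416  0.00346287  0.02      ]
line [-0.02318876  0.00601583  0.02      ]
turn units [ 0.   -0.   -0.01]  shift units, in current tool [ 0.0303 -0.011   0.1728]  in final tool [ 0.0305 -0.011   0.1728] dist 0.1319
```

Emit:
step_arm(motion=[[0.01,-0.003,0.057,0,0,0],[0.01,-0.003,0.057,0,0,0],[0.01,-0.003,0.057,0,0,0],[0,0,0,0,0,0],[0,0,0,0,0,0]])

```text
t: 3.15
position: [0.4653, 0.0792, 0.1665]
ee_rot: [3.141, 0.664, 2.969]
wrist_force: [-0.5, -0.3, 0.2]
gripper_width: 0.0882
grasp_force: 0.0
```

```bash
python3 - <<'E'
from h import *
st(); c=robot.calibration('wrist'); im=robot.camera('wrist'); cv2.imwrite('pics/w2.png',im); np.save('c2.npy',c,allow_pickle=True)
E
```

```text
3.15 feeder [-0.07   -0.0339  0.1665] tool xyz in feeder [[-0.79, 0.0, 0.62], [0.0, 1.0, -0.0], [-0.62, 0.0, -0.79]] F [-0.5 -0.3  0.2] w 0.0882 g 0.0 q [ 0.31 -0.36  2.51 -0.67  0.48 -0.56]
```

View pics/w2.png

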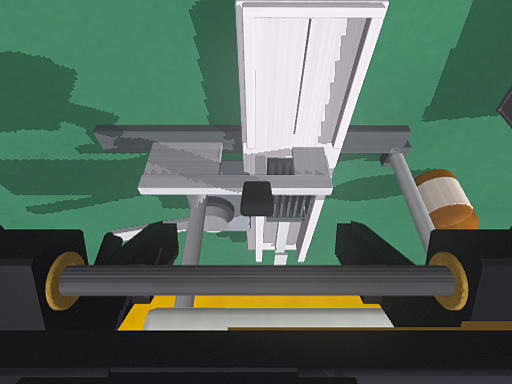

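The wrist view from closer shows the tab end at columns 241–272, rows 182–216. The centre line runs from about (308,20) to (296,130), and the bar is at the bottom, clear of the fingers.

```bash
cat > tab.py <<'E'
from h import *
def tab(im,box):
    x0,y0,x1,y1=box; m=np.zeros(im.shape[:2],np.uint8); m[y0:y1,x0:x1]=(im[y0:y1,x0:x1].max(2)<62)
    N,l,s,ce=cv2.connectedComponentsWithStats(m); i=1+s[1:,4].argmax(); return s[i],ce[i]
def line(im,c,rows,lo,hi): # darkest column near the engraved line, cast on the deck top
    out=[]
    for r in rows:
        g=im[r,lo:hi].astype(float).sum(1); u=lo+g.argmin(); w=np.clip(np.median(g)-g-60,0,None); u=(w*np.arange(lo,hi)).sum()/max(w.sum(),1e-9)
        out.append(Fd(plane('w',(u,r),.02,c))[:2])
    return np.array(out)
E
python3 - <<'E'
from tab import *
i1,i2=[cv2.imread(f'pics/w{k}.png') for k in(1,2)]; c1,c2=[np.load(f'c{k}.npy',allow_pickle=True).item() for k in(1,2)]
a,ca=tab(i1,(230,140,275,165)); b,cb=tab(i2,(225,170,290,222)); print(a,b)
for dy in(0,1):
  p,e=cross(ray('',(a[0]+a[2]/2-.5,a[1]+.5+dy*(a[3]-2)),c1),ray('',(b[0]+b[2]/2-.5,b[1]+.5+dy*(b[3]-2)),c2)); print(['front','lower'][dy],Fd(p).round(4),e.round(4))
print(line(i2,c2,range(30,130,12),290,312).round(4).tolist())
# window edges in the plate? deck front-lip corners
for q in((237,3),(388,3)): print('deck corner z.03',Fd(plane('',q,.03,c2)).round(4))
delta([-.0243,-.034,.1025],36); delta([-.05,-.034,.138],36)
E
```

```text
[240 144  21  17 257] [241 182  33  34 930]
front [-0.0087 -0.0335  0.0719] 0.0015
lower [-0.0276 -0.0331  0.1167] 0.0005
[[-0.1116, 0.0027], [-0.1035, 0.0025], [-0.0949, 0.0025], [-0.0857, 0.0025], [-0.0758, 0.0024], [-0.0652, 0.0023], [-0.0537, 0.0025], [-0.0413, 0.0023], [-0.0278, 0.0021]]
deck corner z.03 [-0.1315 -0.045   0.03  ]
deck corner z.03 [-0.1314  0.0474  0.03  ]
turn units [ 0.    0.27 -0.01]  shift units, in current tool [ 0.0056 -0.0008  0.1056]  in final tool [ 0.0017 -0.0007  0.1057] dist 0.0793
turn units [ 0.    0.27 -0.01]  shift units, in current tool [ 0.0033 -0.0007  0.0472]  in final tool [ 0.0016 -0.0007  0.0473] dist 0.0355
```

Emit:
step_arm(motion=[[0,0,0,0,0.27,0],[0.0016,0,0.025,0,0,0],[0,0,0.025,0,0,0],[0,0,0.025,0,0,0],[0,0,0.03,0,0,0],[0,0,0,0,0,0]])

```text
t: 3.95
position: [0.5097, 0.072, 0.102]
ee_rot: [-3.142, 0.627, 2.97]
wrist_force: [-0.1, -0.3, -0.2]
gripper_width: 0.0885
grasp_force: 0.0
```

```bash
python3 - <<'E'
from h import *
st(); delta([-.0243,-.034,.1025],36)
E
```

```text
3.95 feeder [-0.0251 -0.0335  0.102 ] tool xyz in feeder [[-0.81, 0.0, 0.59], [0.0, 1.0, -0.0], [-0.59, -0.0, -0.81]] F [-0.1 -0.3 -0.2] w 0.0885 g 0.0 q [ 0.24 -0.12  2.47 -0.86  0.31 -0.4 ]
turn units [-0.   -0.01 -0.  ]  shift units, in current tool [-0.0013 -0.0007  0.0001]  in final tool [-0.0013 -0.0007  0.0001] dist 0.0011
```

Emit:
step_arm(motion=[[0,0,0,0,0,0],[0,0,0,0,0,0],[0,0,0,0,0,0],[0,0,0,0,0,0],[0,0,0,0,0,0],[0,0,0,0,0,0],[0,0,0,0,0,0],[0,0,0,0,0,0]], grip=1, grip_force=15)

```text
t: 4.95
position: [0.5087, 0.0718, 0.1006]
ee_rot: [-3.142, 0.625, 2.97]
wrist_force: [-0.3, 0.1, -0.2]
gripper_width: 0.024
grasp_force: 15.0
```

```bash
python3 - <<'E'
from tab import *
st(); c=robot.calibration('wrist'); im=robot.camera('wrist'); cv2.imwrite('pics/w3.png',im); np.save('c3.npy',c,allow_pickle=True)
for q in range(20,130,15): print(im[q].astype(int).sum(1)[300:360:4].tolist()) if q==80 else 0
E
```

```text
4.95 feeder [-0.0261 -0.0339  0.1006] tool xyz in feeder [[-0.81, 0.0, 0.59], [0.0, 1.0, -0.0], [-0.59, -0.0, -0.81]] F [-0.3  0.1 -0.2] w 0.024 g 15.0 q [ 0.24 -0.12  2.47 -0.86  0.31 -0.4 ]
[713, 720, 719, 717, 718, 670, 754, 723, 709, 718, 721, 724, 721, 723, 727]
```

View pics/w3.png

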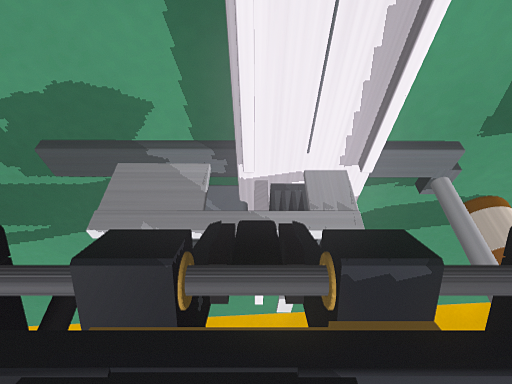

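The pads hold the tab at (257,250). The plate's window spans columns about 210–305 and the centre line runs from (335,20) to (309,150).

```bash
python3 - <<'E'
from tab import *
im=cv2.imread('pics/w3.png');c=np.load('c3.npy',allow_pickle=True).item()
for r in range(20,150,15):
    u0=335-(r-20)*.2; lo,hi=int(u0-8),int(u0+9); print(r,line(im,c,[r],lo,hi).round(4).tolist())
p=Fd(robot.sense()['position']); print(p,'tcp px',proj('',W(p),c))
E
```

```text
20 [[-0.1021, 0.0026]]
35 [[-0.0955, 0.0026]]
50 [[-0.0884, 0.0025]]
65 [[-0.0807, 0.0025]]
80 [[-0.0723, 0.0026]]
95 [[-0.0632, 0.0025]]
110 [[-0.0531, 0.0024]]
125 [[-0.0421, 0.0023]]
140 [[-0.0299, 0.0023]]
[-0.02606518 -0.03385355  0.10064612] tcp px [254.97605796 253.48338547]
```

Emit:
step_arm(motion=[[0,0.006,0,0,0,0],[0,0.0083,0,0,0,0],[0,0.0083,0,0,0,0],[0,0.0083,0,0,0,0],[0,0.0083,0,0,0,0],[0,0.0083,0,0,0,0],[0,0,0,0,0,0],[0,0,0,0,0,0]])

```text
t: 6.0
position: [0.5149, 0.1076, 0.1007]
ee_rot: [3.14, 0.626, 2.971]
wrist_force: [5.3, 0.8, -5.0]
gripper_width: 0.0238
grasp_force: 15.0
```

```bash
python3 - <<'E'
from tab import *
st(); c=robot.calibration('wrist'); im=robot.camera('wrist'); cv2.imwrite('pics/w4.png',im); np.save('c4.npy',c,allow_pickle=True)
p=Fd(robot.sense()['position'])
for r in range(20,150,20):
    u=proj('',W([-.1021+.0722*(r-20)/120,.0024,.02]),c)[0]; print(r,u,line(im,c,[r],int(u-8),int(u+9)).round(4).tolist())
E
```

```text
6.0 feeder [-0.026   0.0025  0.1007] tool xyz in feeder [[-0.81, -0.0, 0.59], [-0.0, 1.0, 0.0], [-0.59, 0.0, -0.81]] F [ 5.3  0.8 -5. ] w 0.0238 g 15.0 q [ 0.33 -0.08  2.44 -0.93  0.36 -0.26]
20 254.76194932437227 [[-0.102, 0.0025]]
40 254.84523337535626 [[-0.0931, 0.0024]]
60 254.9182196235189 [[-0.0832, 0.0024]]
80 254.98270680010367 [[-0.0722, 0.0023]]
100 255.0400977694434 [[-0.0598, 0.0023]]
120 255.09150275311237 [[-0.0458, 0.0023]]
140 255.13781185561416 [[-0.0298, 0.0021]]
```

View pics/w4.png

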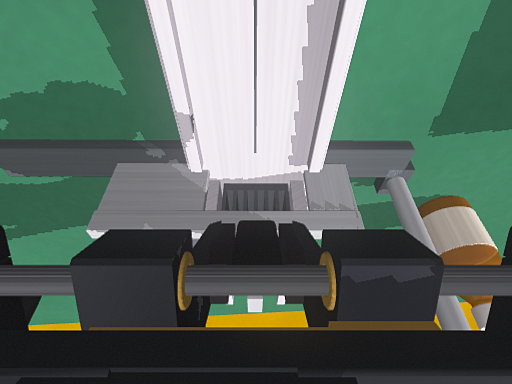

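The window (207–305), heatsink (222–292) and centre line (255) are all centred, so I'll release and retreat.

Emit:
step_arm(motion=[[0,0,0,0,0,0],[0,0,0,0,0,0],[0,0,0,0,0,0],[0,0,0,0,0,0],[0,0,-0.03,0,0,0],[0,0,-0.06,0,0,0],[0,0,-0.06,0,0,0],[0,0,-0.02,0,0,0],[0,0,0,0,0,0]], grip=0.3)

```text
t: 7.18
position: [0.4416, 0.1203, 0.2059]
ee_rot: [3.139, 0.629, 2.969]
wrist_force: [0.2, -0.4, 0.4]
gripper_width: 0.0619
grasp_force: 0.0
```

```bash
python3 - <<'E'
from tab import *
st(); c=robot.calibration('wrist'); im=robot.camera('wrist'); cv2.imwrite('pics/w5.png',im)
t,ct=tab(im,(200,120,320,215)); u=t[0]+t[2]/2-.5
for q in((u,t[1]+t[3]-2),): print(t,Fd(plane('',q,.1167,c)))
u0=proj('',W([-.07,.0024,.02]),c); print(u0, line(im,c,[int(u0[1])],int(u0[0]-8),int(u0[0]+9)))
E
```

```text
7.175 feeder [-0.1004  0.0025  0.2059] tool xyz in feeder [[-0.81, -0.0, 0.59], [0.0, 1.0, 0.0], [-0.59, 0.0, -0.81]] F [ 0.2 -0.4  0.4] w 0.0619 g 0.0 q [ 0.45 -0.42  2.46 -0.59  0.66 -0.56]
[243 177  26  24 337] [-0.02899103  0.00263204  0.1167    ]
[255.20971062  96.5038386 ] [[-0.07055879  0.002353  ]]
```

```bash
cat >> h.py <<'E'
def vd(f,yaw): # vertical tool, tool x at feeder angle yaw
    s=robot.sense(); p=W(f); R=Ro.from_euler('z',TH+np.radians(yaw))*Ro.from_euler('x',np.pi); C=Ro.from_euler('xyz',s['ee_rot'])
    print('turn units',(np.degrees((C.inv()*R).as_rotvec())/8).round(2),'shift in final tool',(R.inv().apply(p-s['position'])/.75).round(4))
E
python3 - <<'E'
from h import *
delta([-.1,.0025,.26],0)
vd([.108,-.207,.24],70)
E
```

```text
turn units [ 0.01  4.49 -0.  ]  shift units, in current tool [-0.0439  0.0006 -0.0594]  in final tool [-0.0007  0.0006 -0.0738] dist 0.0554
turn units [ 4.29  3.   13.23] shift in final tool [-0.1668  0.3567 -0.0472]
```

Emit:
step_arm(motion=[[-0.044,0,-0.059,0,0,0],[0,0,0,0,0.9,0],[0,0,0,0,0.9,0],[0,0,0,0,0.9,0],[0,0,0,0,0.9,0],[0,0,0,0,0.89,0],[0,0,0,0,0,0.98],[0,0,0,0,0,0.98],[0,0,0,0,0,0.98],[0,0,0,0,0,0.98],[0,0,0,0,0,0.98],[0,0,0,0,0,0.98]], grip=0)

```text
t: 8.72
position: [0.442, 0.1188, 0.2572]
ee_rot: [-3.137, -0.002, 2.144]
wrist_force: [0.4, 0.0, 0.1]
gripper_width: 0.0887
grasp_force: 0.0
```

Emit:
step_arm(motion=[[0,0,0,0,0,0.98],[0,0,0,0,0,0.98],[0,0,0,0,0,0.98],[0,0,0,0,0,0.98],[0,0,0,0,0,0.98],[0,0,0,0,0,0.98],[0,0,0,0,0,0.98],[0,0,0,0,0,0.98],[0,0,0,0,0,0]])

```text
t: 9.85
position: [0.442, 0.1189, 0.2576]
ee_rot: [-3.138, 0.003, 1.055]
wrist_force: [-0.5, 1.2, 0.5]
gripper_width: 0.0883
grasp_force: 0.0
```

```bash
python3 - <<'E'
from h import *
st(); vd([.108,-.207,.24],70)
E
```

```text
9.85 feeder [-0.0998  0.0012  0.2576] tool xyz in feeder [[0.34, 0.94, -0.0], [0.94, -0.34, -0.0], [-0.0, -0.0, -1.0]] F [-0.5  1.2  0.5] w 0.0883 g 0.0 q [ 0.21 -0.15  2.04  0.    1.26  0.72]
turn units [-0.02  0.02  0.03] shift in final tool [-0.1661  0.3553  0.0234]
```

Emit:
step_arm(motion=[[-0.0277,0.0592,0.004,0,0,0],[-0.0277,0.0592,0.004,0,0,0],[-0.0277,0.0592,0.004,0,0,0],[-0.0277,0.0592,0.004,0,0,0],[-0.0277,0.0592,0.004,0,0,0],[-0.0277,0.0592,0.004,0,0,0],[0,0,0,0,0,0],[0,0,0,0,0,0]])

```text
t: 10.85
position: [0.6116, -0.1204, 0.2397]
ee_rot: [-3.138, 0.001, 1.055]
wrist_force: [-0.3, 0.8, -0.9]
gripper_width: 0.0883
grasp_force: 0.0
```

```bash
python3 - <<'E'
from h import *
st(); c=robot.calibration('wrist'); im=robot.camera('wrist'); cv2.imwrite('pics/w6.png',im); np.save('c6.npy',c,allow_pickle=True)
u=proj('',W([.108,-.207,.115]),c); print('expected knob top px',u)
u=np.round(u).astype(int); m=np.zeros(im.shape[:2],np.uint8); y0,x0=max(u[1]-60,0),max(u[0]-60,0); m[y0:u[1]+60,x0:u[0]+60]=im[y0:u[1]+60,x0:u[0]+60].max(2)<45
N,l,s,ce=cv2.connectedComponentsWithStats(m); print([(a.tolist(),b.round(1)) for a,b in zip(s[1:],ce[1:]) if a[4]>50])
vd([.108,-.207,.102],70)
E
```

```text
10.85 feeder [ 0.1081 -0.2058  0.2397] tool xyz in feeder [[0.34, 0.94, -0.0], [0.94, -0.34, 0.0], [-0.0, -0.0, -1.0]] F [-0.3  0.8 -0.9] w 0.0883 g 0.0 q [-0.23  0.18  1.74  0.    1.23  0.28]
expected knob top px [257.40574266 192.20109229]
[([248, 172, 21, 17, 76], array([259.2, 179.2]))]
turn units [-0.02  0.01  0.04] shift in final tool [-0.0022  0.0009  0.1841]
```

View pics/w6.png

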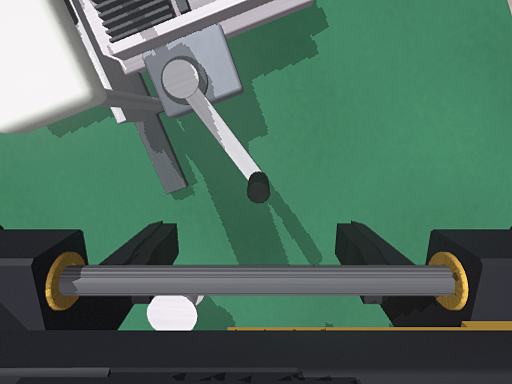

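The knob top is at about (258,188), within 4 px of the prediction and between the open fingers. Descend and pinch.

Emit:
step_arm(motion=[[0,0,0.05,0,0,0],[0,0,0.05,0,0,0],[0,0,0.05,0,0,0],[0,0,0.034,0,0,0],[0,0,0,0,0,0]])

```text
t: 11.52
position: [0.6093, -0.1186, 0.1007]
ee_rot: [-3.135, 0.002, 1.057]
wrist_force: [0.4, 0.7, -0.4]
gripper_width: 0.0879
grasp_force: 0.0
```

Emit:
step_arm(motion=[[0,0,0,0,0,0],[0,0,0,0,0,0],[0,0,0,0,0,0],[0,0,0,0,0,0],[0,0,0,0,0,0],[0,0,0,0,0,0],[0,0,0,0,0,0],[0,0,0,0,0,0]], grip=1, grip_force=25)

```text
t: 12.52
position: [0.6126, -0.1208, 0.103]
ee_rot: [3.141, 0.0, 1.054]
wrist_force: [3.1, -2.0, -2.6]
gripper_width: 0.0209
grasp_force: 25.0
```

```bash
python3 - <<'E'
from h import *
st(); p=Fd(robot.sense()['position']); piv=np.array([.070,-.0832]); v=p[:2]-piv; print('r',np.hypot(*v))
C=Rf.T@Ro.from_euler('xyz',robot.sense()['ee_rot']).as_matrix()
def rot(a): return np.array([[np.cos(a),np.sin(a)],[-np.sin(a),np.cos(a)]])  # clockwise
k=np.array([.108,-.207])-piv; k*=.13/np.hypot(*k); prev=rot(0)@k
for i in range(1,13):
    q=rot(.85*i/12)@k; d=np.r_[q-prev,0]; print(i,(C.T@d/.75).round(4), (q+piv).round(4)); prev=q
E
```

```text
12.525 feeder [ 0.1092 -0.2059  0.103 ] tool xyz in feeder [[0.34, 0.94, 0.0], [0.94, -0.34, -0.0], [-0.0, 0.0, -1.0]] F [ 3.1 -2.  -2.6] w 0.0209 g 25.0 q [-0.23  0.31  1.85 -0.    0.98  0.28]
r 0.12883426174349208
1 [-0.007  -0.0101 -0.    ] [ 0.0993 -0.2099]
2 [-0.0063 -0.0105 -0.    ] [ 0.0902 -0.2116]
3 [-0.0055 -0.011  -0.    ] [ 0.0811 -0.2127]
4 [-0.0047 -0.0113 -0.    ] [ 0.0719 -0.2132]
5 [-0.0039 -0.0116 -0.    ] [ 0.0627 -0.213 ]
6 [-0.0031 -0.0119 -0.    ] [ 0.0535 -0.2122]
7 [-0.0022 -0.0121 -0.    ] [ 0.0444 -0.2107]
8 [-0.0014 -0.0122 -0.    ] [ 0.0355 -0.2085]
9 [-0.0005 -0.0123 -0.    ] [ 0.0267 -0.2058]
10 [ 0.0004 -0.0123 -0.    ] [ 0.0181 -0.2024]
11 [ 0.0012 -0.0122 -0.    ] [ 0.0098 -0.1984]
12 [ 0.0021 -0.0121 -0.    ] [ 0.0018 -0.1939]
```

Emit:
step_arm(motion=[[-0.0035,-0.005,0,0,0,0],[-0.0035,-0.005,0,0,0,0],[-0.0032,-0.0053,0,0,0,0],[-0.0032,-0.0053,0,0,0,0],[-0.0028,-0.0055,0,0,0,0],[-0.0028,-0.0055,0,0,0,0],[-0.0024,-0.0057,0,0,0,0],[-0.0024,-0.0057,0,0,0,0],[-0.002,-0.0058,0,0,0,0],[-0.002,-0.0058,0,0,0,0],[-0.0016,-0.006,0,0,0,0],[-0.0016,-0.006,0,0,0,0]])

```text
t: 14.02
position: [0.5585, -0.12, 0.103]
ee_rot: [3.136, 0.004, 1.054]
wrist_force: [7.5, -17.3, -9.2]
gripper_width: 0.0212
grasp_force: 25.0
```

```bash
python3 - <<'E'
from h import *
st(); print('F feeder',Rf.T@robot.sense()['wrist_force'])
im=robot.camera('scene'); cv2.imwrite('pics/s7.png',cv2.resize(im[115:275,170:330],None,fx=3.7,fy=3.7,interpolation=cv2.INTER_CUBIC))
E
```

```text
14.025 feeder [ 0.0557 -0.2143  0.103 ] tool xyz in feeder [[0.34, 0.94, 0.0], [0.94, -0.34, -0.01], [-0.0, 0.01, -1.0]] F [  7.5 -17.3  -9.2] w 0.0212 g 25.0 q [-0.25  0.21  1.97 -0.01  0.95  0.27]
F feeder [ 10.31960352 -15.72629496  -9.22547731]
```

View pics/s7.png

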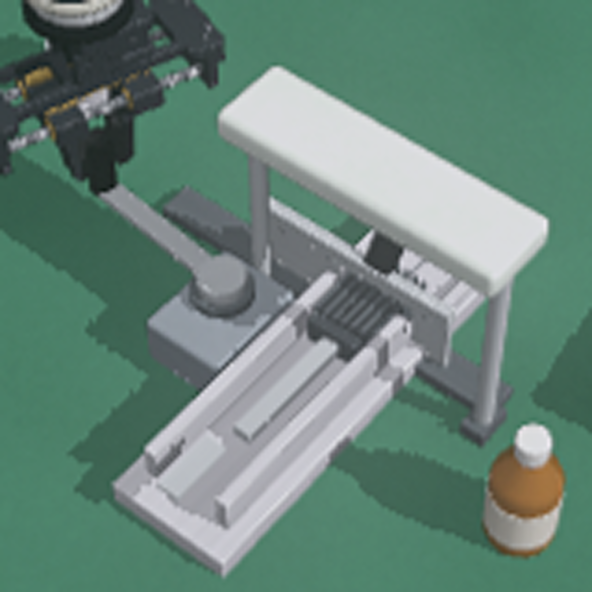

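Halfway there, the heatsink is in the window and the lever has turned. The side force says the arc lies about 2 mm further out, so I'll fold that correction in.

Emit:
step_arm(motion=[[-0.0023,-0.0055,0,0,0,0],[-0.0023,-0.0055,0,0,0,0],[-0.0012,-0.0061,0,0,0,0],[-0.0007,-0.0061,0,0,0,0],[-0.0003,-0.0061,0,0,0,0],[-0.0003,-0.0061,0,0,0,0],[0.0002,-0.0061,0,0,0,0],[0.0002,-0.0061,0,0,0,0]])

```text
t: 15.08
position: [0.5245, -0.1063, 0.103]
ee_rot: [3.137, 0.004, 1.055]
wrist_force: [5.1, -14.7, -8.6]
gripper_width: 0.0214
grasp_force: 25.0
```

```bash
python3 - <<'E'
from h import *
st(); print('F feeder',Rf.T@robot.sense()['wrist_force'])
p=Fd(robot.sense()['position'])[:2]-[.07,-.085]; k=np.array([.038,-.124]); print('r',np.hypot(*p),'angle',np.arctan2(k[1],k[0])-np.arctan2(p[1],p[0]))
E
```

```text
15.075 feeder [ 0.0199 -0.2066  0.103 ] tool xyz in feeder [[0.34, 0.94, 0.0], [0.94, -0.34, -0.01], [-0.0, 0.0, -1.0]] F [  5.1 -14.7  -8.6] w 0.0214 g 25.0 q [-0.24  0.15  2.05 -0.01  0.94  0.28]
F feeder [  7.52514415 -13.5894412   -8.55483741]
r 0.13154836486362606 angle 0.6882523135739884
```

Emit:
step_arm(motion=[[-0.0008,-0.0057,0,0,0,0],[-0.0004,-0.0057,0,0,0,0],[0.0004,-0.0057,0,0,0,0],[0.0008,-0.0057,0,0,0,0],[0.0008,-0.0057,0,0,0,0],[0,0,0,0,0,0]])

```text
t: 15.82
position: [0.5066, -0.095, 0.1031]
ee_rot: [3.136, 0.004, 1.055]
wrist_force: [5.8, -15.2, -9.7]
gripper_width: 0.021
grasp_force: 25.0
```

```bash
cat > l.py <<'E'
from h import *
st(); print('F feeder',Rf.T@robot.sense()['wrist_force'])
p=Fd(robot.sense()['position'])[:2]-[.07,-.085]; k=np.array([.038,-.124]); print('r',np.hypot(*p),'angle',np.arctan2(k[1],k[0])-np.arctan2(p[1],p[0]))
E
python3 l.py
```

```text
15.825 feeder [ 0.0003 -0.1986  0.1031] tool xyz in feeder [[0.34, 0.94, 0.0], [0.94, -0.34, -0.01], [-0.0, 0.01, -1.0]] F [  5.8 -15.2  -9.7] w 0.021 g 25.0 q [-0.23  0.11  2.09 -0.01  0.93  0.29]
F feeder [  8.25894545 -14.00911422  -9.68507035]
r 0.13324675582443946 angle 0.8475893275495237
```

Emit:
step_arm(motion=[[0.0004,-0.002,0,0,0,0],[0.0004,-0.002,0,0,0,0],[0,0,0,0,0,0]])

```text
t: 16.2
position: [0.5065, -0.0949, 0.1032]
ee_rot: [3.13, 0.004, 1.055]
wrist_force: [13.2, -21.1, -17.6]
gripper_width: 0.0213
grasp_force: 25.1
```

```bash
python3 l.py
```

```text
16.2 feeder [ 0.0002 -0.1985  0.1032] tool xyz in feeder [[0.34, 0.94, 0.01], [0.94, -0.34, -0.01], [-0.0, 0.01, -1.0]] F [ 13.2 -21.1 -17.6] w 0.0213 g 25.1 q [-0.23  0.11  2.09 -0.01  0.93  0.29]
F feeder [ 16.6354504  -18.57825173 -17.62686034]
r 0.1332242261389734 angle 0.848909546049498
```

The lever is at its stop: 3 mm more command gave no motion, only force. Release and lift straight up.

Emit:
step_arm(motion=[[0,0,0,0,0,0],[0,0,0,0,0,0],[0,0,0,0,0,0],[0,0,0,0,0,0],[0,0,0,0,0,0],[0,0,-0.03,0,0,0],[0,0,-0.06,0,0,0],[0,0,-0.06,0,0,0],[0,0,-0.06,0,0,0],[0,0,0,0,0,0]], grip=0)

```text
t: 17.45
position: [0.5053, -0.09, 0.2655]
ee_rot: [3.135, -0.002, 1.055]
wrist_force: [-0.0, -0.4, -0.2]
gripper_width: 0.088
grasp_force: 0.0
```

```bash
python3 - <<'E'
from h import *
st(); a=cv2.imread('pics/top0.png'); b=robot.camera('top'); cv2.imwrite('pics/top1.png',b); s=robot.camera('scene'); cv2.imwrite('pics/scene1.png',s); 
for nm,f,w in(('outfeed z.048',[-.052,.001,.048],22),('knob rest',[.108,-.207,.115],8)):
    u=np.round(proj('top',W(f))).astype(int); print(nm,u); 
    for im in(a,b): 
        g=im[u[1]-w:u[1]+w,u[0]-w:u[0]+w].max(2); m=(g<(100 if w>10 else 40)).astype(np.uint8); N,l,t,ce=cv2.connectedComponentsWithStats(m)
        print([(x[4],(y+u-w).round(1).tolist(),Fd(plane('top',y+u-w,f[2])).round(4).tolist()) for x,y in zip(t[1:],ce[1:]) if x[4]>15])
E
```

```text
17.45 feeder [-0.0018 -0.1938  0.2655] tool xyz in feeder [[0.34, 0.94, 0.01], [0.94, -0.34, -0.0], [0.0, 0.01, -1.0]] F [-0.  -0.4 -0.2] w 0.088 g 0.0 q [-0.22 -0.05  1.94  0.    1.25  0.29]
outfeed z.048 [253 214]
[(np.int32(156), [271.1, 215.7], [-0.0483, -0.0465, 0.048])]
[(np.int32(426), [252.9, 212.9], [-0.0482, 0.0014, 0.048]), (np.int32(78), [272.8, 225.4], [-0.0725, -0.0547, 0.048])]
knob rest [345 163]
[(np.int32(55), [344.1, 164.8], [0.1038, -0.2054, 0.115])]
[(np.int32(54), [344.1, 164.7], [0.1038, -0.2054, 0.115])]
```

```bash
python3 - <<'E'
from h import *
T0,T1,S0,S1=[cv2.imread(f'pics/{n}.png').astype(int) for n in('top0','top1','scene0','scene1')]
d=lambda a,b,x0,y0,x1,y1:abs(a-b)[y0:y1,x0:x1].max(2)
for n,a,b,box in(('bottle top',T0,T1,(180,143,206,170)),('bin top',T0,T1,(142,192,188,245)),('bottle sc',S0,S1,(298,228,326,268)),('bin sc',S0,S1,(335,192,390,245)),('spool sc',S0,S1,(180,117,208,147)),('spool top',T0,T1,(362,220,398,250))):
    x=d(a,b,*box); print(n,(x>40).sum(),x.size)
s7=cv2.resize(cv2.imread('pics/s7.png'),(160,160),interpolation=cv2.INTER_AREA).astype(int)
s1=S1[115:275,170:330]
for nm,im in(('before',s7),('after',s1)):
    m=np.zeros((160,160),np.uint8); m[58:80,92:116]=im[58:80,92:116].max(2)<60
    N,l,t,ce=cv2.connectedComponentsWithStats(m); print(nm,[(a.tolist(),b.round(1)) for a,b in zip(t[1:],ce[1:]) if a[4]>6])
# plate's +y end edge (bright plate against green) near crop (450,340)/3.7
for r in(84,88,92,96): print(r,s7[r,112:126,1].tolist(),s1[r,112:126,1].tolist())
E
```

```text
bottle top 0 702
bin top 0 2438
bottle sc 0 1120
bin sc 0 2915
spool sc 0 840
spool top 226 1080
before []
after []
84 [114, 113, 112, 112, 111, 128, 146, 175, 193, 191, 182, 202, 189, 174] [110, 112, 112, 111, 106, 125, 141, 174, 194, 192, 175, 205, 185, 168]
88 [112, 113, 115, 115, 114, 115, 113, 111, 122, 158, 170, 160, 141, 133] [110, 111, 113, 113, 112, 112, 111, 110, 119, 156, 168, 159, 137, 130]
92 [124, 114, 114, 113, 113, 113, 113, 112, 120, 149, 136, 132, 133, 131] [120, 110, 111, 111, 111, 112, 112, 110, 115, 151, 132, 130, 131, 129]
96 [208, 190, 119, 108, 105, 111, 111, 114, 154, 132, 109, 109, 114, 118] [207, 194, 110, 107, 102, 111, 111, 107, 158, 128, 107, 107, 113, 113]
```

The heatsink is on the outfeed, the knob is back at its rest pixel, the gate edge has not moved since it was opened, and the bystanders look unchanged. In the top view the arm covers or shades the spool, but the scene view shows it unmoved.

```bash
python3 -c "
from bench import robot
print(robot.close_job())"
```

```text
the job is handed in; nothing more can be done
None
```

The job is handed in at about 18 s of the 48 s allowed: the gate is open and centred on the channel, the heatsink is out on the front of the deck, the lever is back at rest, and the bystanders did not move.

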